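# Set the jig's fence dial to 5, then press the brass bracket into the corner and hold it

## Task

On the steel corner jig, first turn the black click dial to 5, so that its side fence will centre the work on the brass strip in the bed. Then take the brass lug bracket from the soldering board, set it flat on the bed and press it into the corner so that its foot lies flush against the back fence (long side) and the side fence (short side) at once, and keep it held and pressed there for tacking: finish while still holding it, the dial still at 5, and leave the tin, the bottle, the tweezers and the wire coil where they are.

Things in the scene. Friction and masses are not known exactly. Their poses are not given: they have to be found in the camera images.
- jig: Dark steel bed of the corner jig, 150 mm (its x) by 215 mm (its y) by 10 mm, fixed on the bench. Origin at bench level; the bed reaches -75 to +75 mm in x and -100 to +115 mm in y of its own frame; z up. A 30 mm wide brass strip is let in flush, along x at y = -20 mm. Only the dial stands higher than 20 mm above the bench.
- back_fence: Fixed ground-steel bar on the bed, 130 mm along y, 16 mm thick in x, 10 mm high above the bed; axes as the jig's. Origin at bed level in the middle of the face that the work touches; that face looks to the jig's -x and the bar lies on the +x side of it.
- side_fence: Sliding steel bar on the bed, 93 mm along x, 14 mm thick, 10 mm high above the bed; axes as the jig's. Its working face looks to the jig's -y and passes through the origin (at bed level). The dial's cam moves it 1 mm per number to -y (face at jig y = +20 mm at 0, +15 mm at 5); it cannot be moved alone. It holds against 20 N; at about 40 N the dial is driven back.
- corner (a point): The inner corner at bed level (10 mm above the bench) where the planes of the two fence faces meet; moves with the side fence, axes as the jig's. The bracket belongs on its -x, -y side.
- dial (a joint): The click dial, in rad: 0 at number 0, 0.349 (20 degrees) per number, numbers 0 to 8, stops at both ends; grows clockwise seen from above. 5 is 1.745. It clicks into each number by itself from within a third of a step and then stays; turning takes about 0.12 N m.
- dial_knob (a point): On the dial's vertical axis, 42 mm above the bench, mid-height of its black bar grip: 46 mm long, 12 mm thick, 30 to 54 mm above the bench; a red pointer under one end reaches 36 mm from the axis. The pointer's direction in the jig's frame, from +x towards +y, is 170 degrees minus 20 per number (0 almost to -x, 4 to +y). Below 30 mm: hub, cam, pointer.
- bracket: Loose brass lug bracket, 0.3 to 0.5 kg: foot 50 mm (its x) by 70 mm (y) by 12 mm; in its middle an upright lug 10 mm thick in x, 40 mm wide in y, round top 54 mm above the underside. Origin: centre of the underside, z up. Same when turned half round. Take it by the lug. Starts on the board. At home its y runs along the back fence, origin 25 mm from it and 35 mm from the side fence.
- board: Light grey scorched soldering board, 152 by 202 by 15 mm, fixed, on which the bracket stands at the start. Origin in the centre of its underside.
- tin: Round aluminium screw tin, 76 mm wide, 32 mm high; bystander. Origin in the centre of its underside.
- bottle: Small amber bottle with a black cap, 42 mm wide, 76 mm high; bystander. Origin in the centre of its underside.
- tweezers: Dark steel tweezers lying flat, 161 by 22 by 7 mm; bystander. Origin under its middle.
- coil: Coil of silver solder wire, 55 mm wide, 7 mm high; bystander. Origin under its middle.
Not all that is in view belongs to the job. What is shaped like the bracket but green, red or turquoise is not meant.

How it is judged:
By the outcome, as a careful person would: the job done as asked, in the order asked, and still so for the second after the job is handed in, while the arm keeps its last pose, push and grip.
It also fails if it takes over 72 s, if anything falls off the work surface, if the arm or the gripper's body presses on something with over 40 N, if the wrist force passes 120 N, or if a joint passes its speed limit or range.

## Robot

A 7-joint arm with a two-finger parallel gripper is mounted at the origin on a cart in front of the work surface, level with it; the furniture and walls round the work are solid. World frame = base frame: x ahead of the robot, y to its left, z up, the work surface at z = 0. Lengths are in mm, angles in rad, forces in N, time in s.
With the tool pointing down it reaches from about 400 to 875 mm from the base axis. Payload 19.3 kg.
Tool frame: the origin (TCP) lies at the very end of the fingers, on their centre line; the grasp point (between the pads) lies 19 mm behind it (grip_point_offset is the z of the grasp point in the tool frame, in mm); z points along the fingers, x is the direction in which the jaws open and shut, and the axes are right-handed (so a half turn about z gives the same grasp; the last joint's range is limited). The gripper opens to 85 mm and grips with 20 to 120 N. Pads are 22 mm wide; open, the fingers measure 114 mm over their backs; the gripper's body (76 mm by 85 mm) begins 54 mm behind the grasp point. The pads swing forward as they close: fully open they stand 13 mm farther back than shut.
Start: joints at [1.197, 0.521, -0.036, 1.599, 0.021, 1.021, -0.113], TCP at [186.94, -596.379, 231.291] pointing down, gripper open.
Joint ranges: [-2.91, 2.91], [-0.3, 2.13], [-1.5, 1.42], [0.17, 2.43], [-1.26, 4.41], [0.16, 1.93], [-2.52, 2.52]. Speed limits (rad/s): [1.89, 1.89, 2.39, 2.39, 3.01, 3.01, 3.01].

## Interface

Orientations are given as a 3x3 rotation matrix whose columns are the frame's x, y, z axes.
In Python, from workcell import movep, movel, goto_joints, open_gripper, clamp, wait, inverse_kinematics, read_state, camera, PlanningError, finish_job, grip_point_offset gives the robot as it stands. Calls block until the motion is done:
- movep(position, orientation): joint-space move of the TCP to a pose.
- movel(position, frame=None, max_speed=150, guard=None): straight line of the TCP; frame=None keeps the orientation; max_speed is the mean speed in mm/s. With guard (N) it stops when the force on the tool has changed by that much, and returns True; else False.
- goto_joints(angles): joint-space move.
- open_gripper() and clamp(): open the fingers fully, or close them until they stop; the grip force is fixed at half the most.
- wait(seconds).
- inverse_kinematics(position, orientation): joint angles nearest the present ones, or None.
- read_state(): the state.
- camera(name): name is "scene" or "top" or "wrist"; returns a dict with "image" (420x560x3 uint8, blue, green, red), "range_z" (420x560 float32, mm along the optical axis (not along the pixel's ray), 0 where there is no reading), "fx", "fy", "cx", "cy" (pixels), "cam_to_world" (4x4, takes a point from camera to world coordinates). Camera axes: x right, y up, looking along -z (the intrinsics and any distortion apply to the point x, -y, -z); pixel columns grow to the right and rows downward; lengths in mm; the calibration is good to about 2 mm. A picture is of the moment at which its call begins.
A pose or a line that the arm cannot do raises PlanningError and nothing moves.
- finish_job(): hands the job in, once; it reports no verdict.
The state is a dict: "time": time; "qpos": joint angles; "qvel": joint speeds; "joint_efforts": joint torques, N m; "eef_pos": TCP position; "tool_rot": TCP orientation; "ft_force": force on the tool from outside, world axes, zero at the start; "torque": the same for the moment, N m; "finger_gap": finger opening in mm.
Only numpy, scipy, OpenCV 4.12 (cv2) and the standard library are available. Lean on these libraries where they do the work, as an engineer would, in place of code of your own. Each camera call takes 0.05 s, during which the arm holds its last target. There are 200 camera calls.

## Working session

There is one attempt and no reset: what is moved stays moved. The work goes in short steps, each a Python script; the robot and the scene stay as the last script left them, time stands still between calls to the robot, and variables do not carry over. Pictures are saved under pics/ and viewed, about 8 in all and at most 12, crops included, and the job is handed in when it is done.

```bash
mkdir -p pics; ls
python3 - <<'E'
from workcell import *
import cv2,numpy as np
for n in("top","scene"):
    c=camera(n);cv2.imwrite(f"pics/{n}0.png",c["image"]);np.savez(f"{n}0.npz",**{k:np.array(v) for k,v in c.items()})
    print(n,c["fx"],c["fy"],c["cx"],c["cy"],np.round(c["cam_to_world"],3).tolist(),[k for k in c])
s=read_state();print(s)
E
```

```text
pics
top 465.0815765962052 465.0815765962052 283.9486786433039 212.44261857473072 [[0.018, 0.995, -0.097, 429.054], [-1.0, 0.018, -0.004, 34.997], [-0.003, 0.097, 0.995, 1393.174], [0.0, 0.0, 0.0, 1.0]] ['image', 'range_z', 'fx', 'fy', 'cx', 'cy', 'cam_to_world']
scene 431.51382173744184 431.51382173744184 281.2651011458576 204.30126603954426 [[-0.788, 0.443, -0.427, 89.05], [-0.615, -0.568, 0.547, 653.509], [-0.0, 0.694, 0.72, 913.391], [0.0, 0.0, 0.0, 1.0]] ['image', 'range_z', 'fx', 'fy', 'cx', 'cy', 'cam_to_world']
{'time': 0.1, 'qpos': array([ 1.19681524,  0.52195366, -0.03633017,  1.59996419,  0.0212065 ,
        1.02110901, -0.1127782 ]), 'qvel': array([-0.00109186, -0.00091177,  0.00118615, -0.00179044, -0.00128468,
       -0.00034435, -0.00014257]), 'joint_efforts': array([ 3.02615386e-03, -9.28503656e+01,  1.98396541e+00, -3.70540094e+01,
        1.81562273e-02,  5.30706922e-03, -3.37306085e-05]), 'eef_pos': array([ 186.82869786, -596.09337482,  230.77900501]), 'tool_rot': array([[ 2.99146158e-01, -9.54207224e-01, -3.87774065e-04],
       [-9.54206729e-01, -2.99146399e-01,  9.74692571e-04],
       [-1.04605991e-03,  7.84410838e-05, -9.99999450e-01]]), 'ft_force': array([ 0.30366372,  0.06861707, -0.23512405]), 'torque': array([-0.03360726,  0.00422478,  0.00694986]), 'finger_gap': 85.47446003743245}
```

View pics/top0.png

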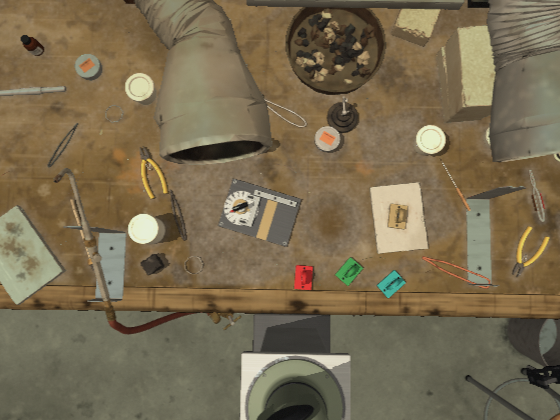

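View pics/scene0.png

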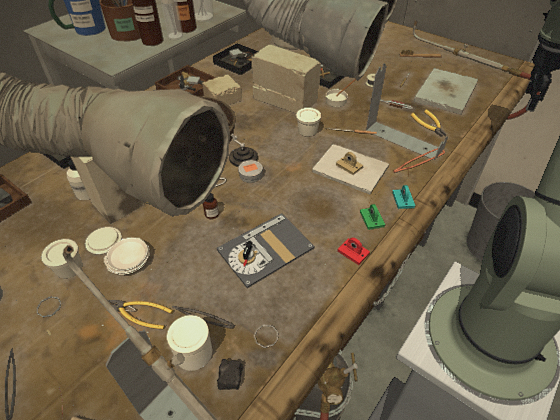

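The top view shows the jig at about (262,212) with its dial at (240,207), the board and brass bracket at (398,216), and a hood at (215,100). In the scene view the bottle is at (211,207), between jig and hood. Next I'll work out rough positions and the hood's height.

```bash
cat > h.py <<'E'
from workcell import *
import cv2,numpy as np
def world(c,u,v,z=None):
    M=np.asarray(c["cam_to_world"]);d=np.array([(u-c["cx"])/c["fx"],-(v-c["cy"])/c["fy"],-1.])
    if z is None: r=float(c["range_z"][int(round(v)),int(round(u))])
    else: r=(z-M[2,3])/(M[:3,:3]@d)[2]
    return M[:3,:3]@(d*r)+M[:3,3]
def cloud(c):
    M=np.asarray(c["cam_to_world"]);h,w=c["range_z"].shape;u,v=np.meshgrid(np.arange(w),np.arange(h))
    r=c["range_z"];P=np.stack([(u-c["cx"])/c["fx"]*r,-(v-c["cy"])/c["fy"]*r,-r],-1)
    return P@M[:3,:3].T+M[:3,3]
def down(a): # tool x at world angle a, z down
    return np.array([[np.cos(a),np.sin(a),0],[np.sin(a),-np.cos(a),0],[0,0,-1.]])
E
python3 - <<'E'
from h import *
c=dict(np.load("top0.npz"));s=dict(np.load("scene0.npz"))
for n,u,v in[("dial",240,207),("jigTL",236,180),("jigTR",299,198),("jigBR",288,245),("jigBL",221,227),("bracket",398,216),("bTL",371,187),("bTR",421,183),("bBR",427,248),("bBL",377,252),("red",304,277),("hoodL",160,152),("hoodR",273,145),("hoodtop",215,130),("tin",328,138),("stand",343,110),("pot",145,228),("tweez",178,215)]:
    print(n,np.round(world(c,u,v)).tolist())
P=cloud(s).reshape(-1,3)
# obstacles near jig/board seen by either
for nm,cc in(("top",c),("scene",s)):
    P=cloud(cc);ok=cc["range_z"]>0
    for x0 in range(350,800,50):
        print(nm,x0,[int(np.nanmax(np.where(ok&(P[...,0]>=x0)&(P[...,0]<x0+50)&(P[...,1]>=y0)&(P[...,1]<y0+50),P[...,2],-99))) for y0 in range(350,-500,-50)])
im=cv2.resize(cv2.imread("pics/scene0.png")[150:330,160:420],None,fx=3,fy=3,interpolation=cv2.INTER_CUBIC);cv2.imwrite("pics/c1.png",im)
E
```

```text
dial [573.0, 168.0, 54.0]
jigTL [659.0, 187.0, 9.0]
jigTR [610.0, -4.0, -6.0]
jigBR [467.0, 27.0, -5.0]
jigBL [517.0, 229.0, -2.0]
bracket [554.0, -287.0, 62.0]
bTL [644.0, -218.0, 15.0]
bTR [661.0, -372.0, -0.0]
bBR [465.0, -384.0, 14.0]
bBL [451.0, -236.0, 14.0]
red [375.0, -20.0, 50.0]
hoodL [661.0, 322.0, 362.0]
hoodR [771.0, 78.0, -3.0]
hoodtop [695.0, 188.0, 430.0]
tin [787.0, -87.0, 31.0]
stand [865.0, -127.0, 59.0]
pot [504.0, 428.0, 95.0]
tweez [551.0, 360.0, -3.0]
top 350 [21, 6, 8, 7, 7, 8, 6, 16, 60, 6, 57, 55, 17, 61, 16, 5, 9]
top 400 [29, 8, 9, 7, 7, 7, 6, 13, 17, 6, 19, 57, 16, 7, 7, 9, 12]
top 450 [95, 11, 7, 7, 11, 14, 16, 17, 8, 7, 7, 9, 19, 21, 20, 20, 7]
top 500 [96, 10, 8, 16, 21, 27, 19, 16, 7, 7, 7, 7, 19, 70, 33, 20, 5]
top 550 [14, 7, 10, 22, 58, 40, 28, 24, 12, 7, 6, 5, 21, 72, 33, 20, 8]
top 600 [20, 6, 7, 16, 22, 29, 25, 23, 12, 6, 7, 6, 20, 21, 21, 19, 9]
top 650 [7, 399, 422, 439, 439, 428, 390, 8, 6, 6, 5, 6, 6, 17, 17, 17, 6]
top 700 [6, 410, 432, 443, 442, 425, 388, 6, 7, 33, 6, 6, 6, 7, 6, 78, 74]
top 750 [-99, 409, 434, 443, 443, 423, 379, 9, 36, 41, 37, 10, 9, 6, 76, 76, 76]
scene 350 [25, 6, 7, 3, 5, 5, 3, 15, 54, 3, 56, 53, 14, 55, 11, 4, 8]
scene 400 [27, 6, 7, 2, 3, 3, 3, 14, 12, 4, 16, 46, 15, 9, 4, 7, 7]
scene 450 [92, 7, 3, 3, 12, 13, 13, 12, 3, 3, 3, 5, 16, 17, 17, 17, 3]
scene 500 [92, 8, 3, 13, 22, 23, 13, 12, 4, 4, 3, 3, 17, 68, 28, 17, 4]
scene 550 [8, 2, 3, 22, 56, 50, 21, 23, 9, 5, 3, 3, 18, 68, 28, 16, 2]
scene 600 [9, 377, 3, 11, 17, 24, 22, 21, 7, 2, 3, 3, 17, 17, 17, 16, 4]
scene 650 [2, 399, 424, 437, 435, 424, 383, 2, 2, 2, 3, 3, 2, 15, 15, 13, 7]
scene 700 [4, 409, 431, 441, 437, 422, 350, 3, 3, 32, 4, 3, 3, 2, 64, 74, 67]
scene 750 [34, 408, 433, 442, 438, 420, 344, 6, 34, 34, 33, 4, 3, 2, 74, 71, 72]
```

View pics/c1.png

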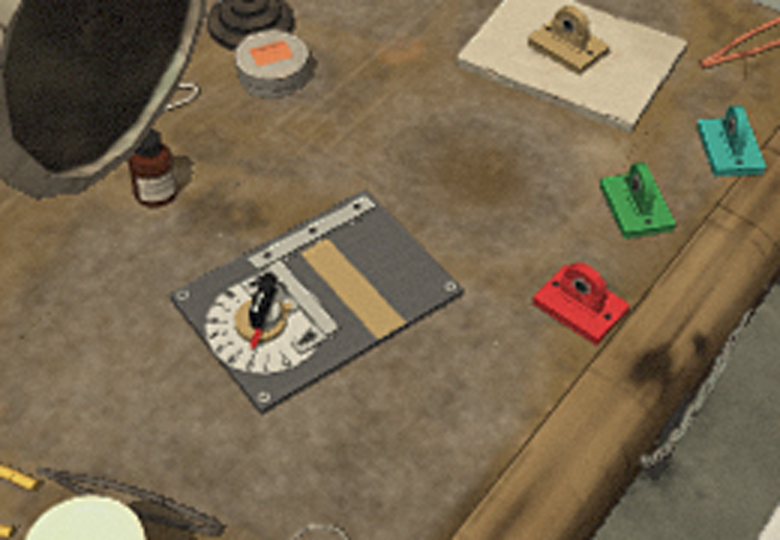

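The crop shows the jig with its red pointer at crop (257,338). The back fence is on the far side, the side fence sits between dial and strip, and the bottle is under the hood's rim. Next: find the hood's low points and the wrist camera mount, then look from above the jig.

Run:
```python
from h import *
for n in("top","scene"):
    s=dict(np.load(n+"0.npz"));P=cloud(s);ok=(s["range_z"]>0)&(P[...,2]>110)&(P[...,1]<380)&(P[...,1]>-50)&(P[...,0]>450)&(P[...,0]<800)
    Q=P[ok]
    for z in range(110,450,40):
        q=Q[(Q[:,2]>=z)&(Q[:,2]<z+40)]
        if len(q): print(n,z,len(q),q.min(0).round(),q.max(0).round())
w=camera("wrist");st=read_state();R=st["tool_rot"];M=w["cam_to_world"]
print(np.round(R.T@(M[:3,3]-st["eef_pos"])),np.round(R.T@M[:3,:3],2).tolist(),w["fx"])
for yaw in(-.24,-.24+np.pi/2,-.24-np.pi/2,-.24+np.pi):
  for p in([500,140,330],[540,-287,250],[573,168,60]):
    q=inverse_kinematics(p,down(yaw));print(yaw,p,None if q is None else np.round(q,2))
```

```text
top 150 64 [677. 185. 186.] [728. 236. 190.]
top 190 1155 [661. 109. 190.] [731. 288. 230.]
top 230 267 [658.  84. 230.] [723. 311. 269.]
top 270 104 [654.  74. 270.] [703. 331. 310.]
top 310 175 [651.  73. 311.] [800. 347. 350.]
top 350 888 [650.  77. 350.] [800. 342. 390.]
top 390 3812 [653. 100. 390.] [800. 322. 430.]
top 430 1727 [660. 159. 430.] [800. 269. 444.]
scene 150 139 [670. 148. 174.] [757. 250. 190.]
scene 190 2418 [660. 100. 190.] [800. 314. 230.]
scene 230 1006 [656.  87. 230.] [800. 339. 270.]
scene 270 1120 [653.  75. 270.] [799. 347. 310.]
scene 310 1253 [650.  74. 310.] [800. 349. 350.]
scene 350 1446 [649.  82. 350.] [800. 343. 390.]
scene 390 3135 [651. 104. 390.] [800. 322. 430.]
scene 430 1033 [658. 168. 430.] [795. 263. 442.]
[   1.  -71. -142.] [[1.0, 0.0, 0.0], [0.0, -0.96, -0.28], [0.0, 0.28, -0.96]] 304.01399502743345
-0.24 [500, 140, 330] [ 0.33  0.37 -0.94  1.71  0.32  1.22 -0.93]
-0.24 [540, -287, 250] [ 0.64  0.5  -0.36  1.6   0.19  1.07 -0.01]
-0.24 [573, 168, 60] [-0.    0.76 -0.56  1.78  0.56  0.77 -1.09]
1.3307963267948966 [500, 140, 330] [ 0.42  0.42 -1.09  1.71  0.39  1.25  0.57]
1.3307963267948966 [540, -287, 250] [ 0.86  0.56 -0.71  1.59  0.39  1.13  1.39]
1.3307963267948966 [573, 168, 60] [ 0.09  0.8  -0.71  1.77  0.69  0.83  0.38]
-1.8107963267948965 [500, 140, 330] [ 0.21  0.33 -0.78  1.72  0.25  1.19 -2.44]
-1.8107963267948965 [540, -287, 250] [ 0.41  0.48 -0.03  1.62  0.01  1.04 -1.43]
-1.8107963267948965 [573, 168, 60] [-0.25  0.71 -0.2   1.79  0.21  0.67 -2.38]
2.901592653589793 [500, 140, 330] [ 0.51  0.5  -1.27  1.71  0.5   1.31  2.04]
2.901592653589793 [540, -287, 250] [-0.18  0.66  0.92  1.65 -0.57  1.13 -2.49]
2.901592653589793 [573, 168, 60] [ 0.37  1.1  -1.28  1.76  1.13  1.23  1.66]
```

Run:
```python
from h import *
def look(p,n):
    movep(p,down(1.33));wait(.3);c=camera("wrist");cv2.imwrite(f"pics/{n}.png",c["image"]);np.savez(f"{n}.npz",**{k:np.array(v) for k,v in c.items()})
    print(read_state()["eef_pos"].round(1),read_state()["time"],read_state()["qpos"].round(2))
look([545,-285,150],"wb");look([520,122,170],"wj")
```

```text
[ 544.9 -285.2  150. ] 2.2583 [ 0.83  0.68 -0.67  1.68  0.5   0.96  1.3 ]
[520.1 121.7 170. ] 4.1167 [ 0.21  0.55 -0.76  1.87  0.48  0.91  0.55]
```

View pics/wb.png

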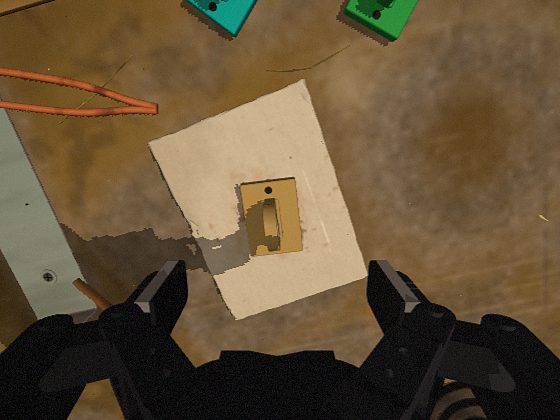

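View pics/wj.png

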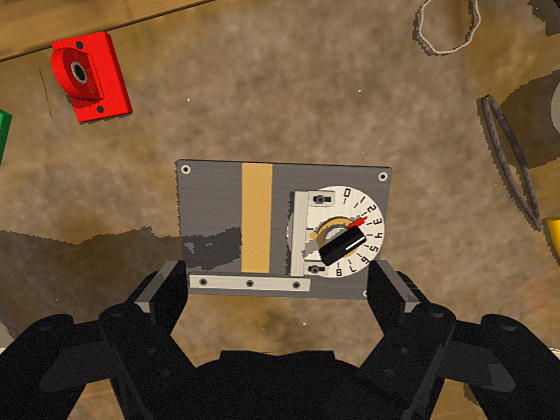

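The wrist views show the bracket's foot with corners near (240,185), (296,178), (302,251) and (248,256). The jig bed's near edge runs (177,160)–(391,168), with the dial bar at about (343,244) and the pointer tip at (365,219), near number 2. I'll rectify both to metric planes to measure them.

```bash
cat >> h.py <<'E'
def ortho(c,cx,cy,yaw,z,W,H,s):
    # picture: right = local +y, up = local -x (as in wrist view); local frame at (cx,cy) with yaw
    M=np.asarray(c["cam_to_world"]);j,i=np.meshgrid(np.arange(W*s),np.arange(H*s))
    ly=j/s-W/2;lx=i/s-H/2
    P=np.stack([cx+lx*np.cos(yaw)-ly*np.sin(yaw),cy+lx*np.sin(yaw)+ly*np.cos(yaw),np.full(lx.shape,float(z))],-1)
    q=(P-M[:3,3])@M[:3,:3]
    return cv2.remap(c["image"],(c["cx"]+c["fx"]*q[...,0]/-q[...,2]).astype(np.float32),(c["cy"]+c["fy"]*q[...,1]/q[...,2]).astype(np.float32),cv2.INTER_CUBIC)
E
python3 - <<'E'
from h import *
b=dict(np.load("wb.npz"));j=dict(np.load("wj.npz"))
for n,u,v in[("TL",177,160),("TR",391,168),("BL",177,284),("strip",257,164)]: print(n,world(j,u,v,10).round(1),world(j,u,v).round(1))
for p in[(240,185),(296,178),(302,251),(248,256)]: print(world(b,*p,27).round(1),world(b,*p).round(1))
k,m=ortho(j,563,112,-.245,10,240,170,3),0
cv2.imwrite("pics/oj.png",k)
cv2.imwrite("pics/ob.png",ortho(b,554,-287,-.245,27,100,100,6))
E
```

```text
TL [463.5  33.5  10. ] [463.5  33.1   8.9]
TR [521.9 237.5  10. ] [522.4 238.3   7.6]
BL [593.3 -11.3  10. ] [507.3  80.  195.5]
strip [486.2 109.2  10. ] [486.2 109.1   9.7]
[ 521.2 -313.7   27. ] [ 521.2 -313.7   26.8]
[ 527.  -264.1   27. ] [ 529.6 -263.8   12.5]
[ 596.1 -274.1   27. ] [ 602.  -274.3   13.8]
[ 588.9 -324.9   27. ] [ 594.8 -327.9   12.9]
```

View pics/oj.png

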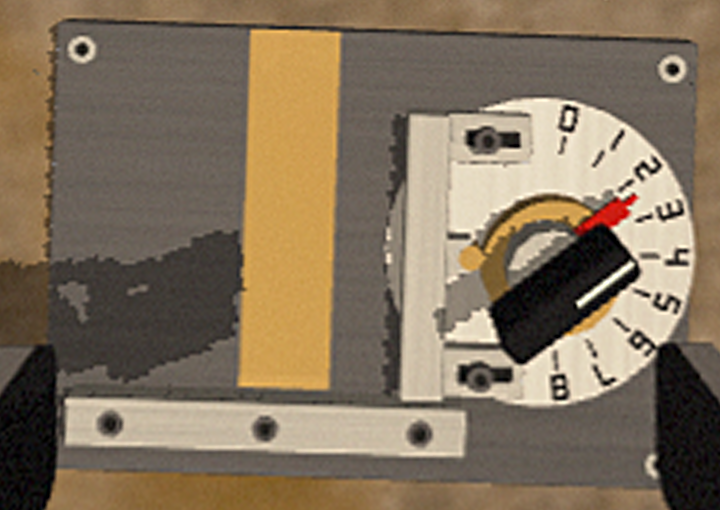

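View pics/ob.png

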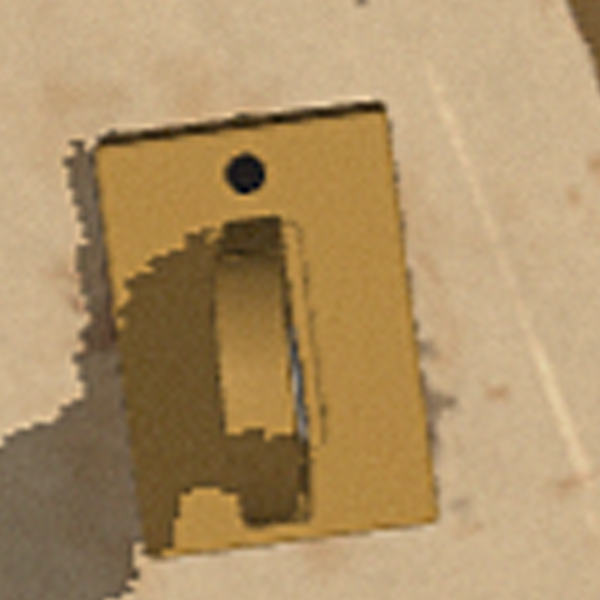

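The jig measures yaw ≈ −0.277 with its origin at about (561.8,108.0). The dial is near 2, with the knob-top line running (578,305)→(634,264) in the rectified jig view. The bracket sits at about (557.7,−293.7), with its long axis at −0.123 rad. I'll refine the knob from the depth data, check IK, then turn the dial.

Run:
```python
from h import *
j=dict(np.load("wj.npz"));P=cloud(j)
O=np.array([561.8,108.]);y=-.277;X=np.array([np.cos(y),np.sin(y)]);Y=np.array([-np.sin(y),np.cos(y)])
L=np.stack([(P[...,:2]-O)@X,(P[...,:2]-O)@Y,P[...,2]],-1)
m=(abs(L[...,0])<50)&(L[...,1]>30)&(L[...,1]<100)&(L[...,2]>47)&(L[...,2]<60)
q=L[m];r=cv2.minAreaRect(q[:,:2].astype(np.float32));print(len(q),"z",np.median(q[:,2]),r, "world",O+r[0][0]*X+r[0][1]*Y)
d=np.linalg.svd(q[:,:2]-q[:,:2].mean(0))[2][0];print("bar deg",np.degrees(np.arctan2(d[1],d[0])),q[:,:2].mean(0))
f=(L[...,1]>-80)&(L[...,1]<25)&(L[...,0]>30)&(L[...,0]<75)&(L[...,2]>15)&(L[...,2]<25)
print("fence x",np.percentile(L[f][:,0],[1,5,95,99]),np.median(L[f][:,2]))
W=O+r[0][0]*X+r[0][1]*Y
for a in(24.1,-5,-35.9,204.1,175,144.1):
    k=inverse_kinematics([*W,33],down(np.radians(a)));print(a,None if k is None else k.round(2))
H=O+21*X-20*Y;print(H,inverse_kinematics([*H,27],down(y)).round(2),inverse_kinematics([557.7,-293.7,32],down(1.447)).round(2))
```

```text
671 z 53.0860900366373 ((-3.317464828491211, 63.555633544921875), (12.43199634552002, 45.8104133605957), 39.660057067871094) world [575.98963444 170.04013542]
bar deg -50.766116833850674 [-4.58073272 63.16371837]
fence x [32.54900134 42.99894356 59.77216069 60.87098815] 19.397266291965934
24.1 [-0.1   0.78 -0.43  1.78  0.48  0.69 -0.37]
-5 [-0.17  0.76 -0.31  1.78  0.36  0.65 -0.78]
-35.9 [-0.25  0.75 -0.19  1.79  0.23  0.62 -1.21]
204.1 [ 0.29  1.02 -1.08  1.76  1.04  1.06  2.37]
175 [ 0.24  0.97 -0.98  1.76  0.97  0.98  1.91]
144.1 [ 0.18  0.92 -0.88  1.76  0.88  0.91  1.42]
[576.53005891  83.01950031] [-0.06  0.75 -0.27  1.83  0.32  0.6  -0.8 ] [ 0.79  0.86 -0.62  1.69  0.65  0.81  1.32]
```

Run:
```python
from h import *
W=[576,170];a0=np.radians(24)
movep([*W,120],down(a0))
print("guard",movel([*W,34],max_speed=80,guard=8),read_state()["eef_pos"].round(1))
clamp();s=read_state();print("gap",s["finger_gap"],s["ft_force"].round(1),s["eef_pos"].round(1))
for k in range(1,7):
    movel([*W,34],frame=down(a0-np.radians(10*k)),max_speed=60);s=read_state()
    print(k,s["ft_force"].round(1),s["torque"].round(2),round(s["finger_gap"],1),s["time"])
wait(.2);open_gripper();movel([*W,120],max_speed=120)
print("E",read_state()["time"])
movep([520,122,170],down(1.33));wait(.2)
c=camera("wrist");np.savez("wj2.npz",**{k:np.array(v) for k,v in c.items()})
cv2.imwrite("pics/oj2.png",ortho(c,563,112,-.245,10,240,170,3))
P=cloud(c);O=np.array([561.8,108.]);y=-.277;X=np.array([np.cos(y),np.sin(y)]);Y=np.array([-np.sin(y),np.cos(y)])
L=np.stack([(P[...,:2]-O)@X,(P[...,:2]-O)@Y,P[...,2]],-1)
m=(abs(L[...,0])<50)&(L[...,1]>30)&(L[...,1]<100)&(L[...,2]>47)&(L[...,2]<60)
q=L[m];print(cv2.minAreaRect(q[:,:2].astype(np.float32)),read_state()["time"])
```

```text
guard False [576.3 170.1  34.5]
gap 10.874264436035645 [-0.8 -0.4  4.1] [576.2 170.1  34.2]
1 [-1.7 -1.   6.3] [-0.25  0.44 -0.04] 10.5 7.1917
2 [-3.7 -1.9  8.9] [-0.34  0.74  0.  ] 10.3 7.5167
3 [-4.7 -1.8  8.3] [-0.29  1.11 -0.04] 10.8 7.8417
4 [-6.1 -0.9 11.3] [-0.29  1.38 -0.05] 10.3 8.1667
5 [-7.6 -1.3 12.4] [-0.25  1.73 -0.01] 10.6 8.4917
6 [-9.6 -1.  12.7] [-0.09  1.97 -0.04] 10.5 8.8167
E 10.5917
((-3.4244046211242676, 63.25178909301758), (44.95393371582031, 12.523500442504883), 69.33781433105469) 12.4167
```

View pics/oj2.png

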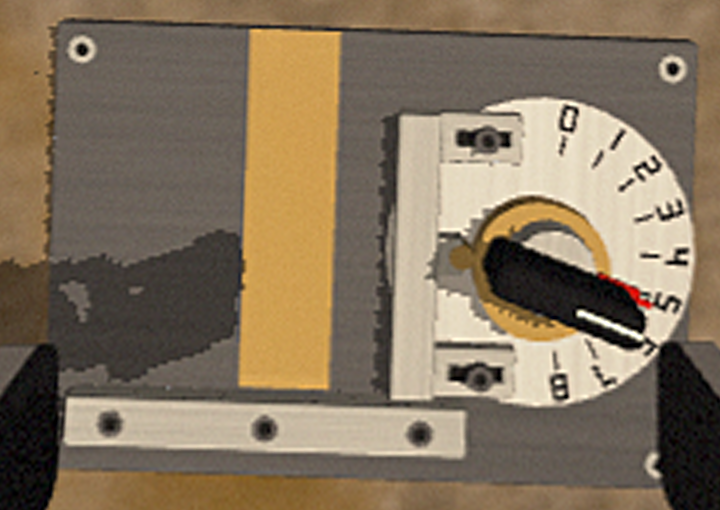

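The pointer is now at 5 (tip near (645,298)) and the bar measures 69.3°, against 70° expected. Now I'll grasp the bracket.

Run:
```python
from h import *
b=dict(np.load("wb.npz"));P=cloud(b);B=np.array([557.7,-293.7])
m=(np.hypot(P[...,0]-B[0],P[...,1]-B[1])<45)&(P[...,2]>50)&(P[...,2]<75);q=P[m]
print(len(q),q.mean(0),q[:,2].max(),cv2.minAreaRect(q[:,:2].astype(np.float32)))
R=down(1.447)
movep([*B,150],R);wait(.1)
print("guard",movel([*B,33],max_speed=100,guard=8),read_state()["eef_pos"].round(1))
clamp();s=read_state();print("gap",s["finger_gap"],s["ft_force"].round(1),s["eef_pos"].round(1))
movel([*B,150],max_speed=120);wait(.2);s=read_state();print("lift",s["finger_gap"],s["ft_force"].round(2),s["torque"].round(2),s["eef_pos"].round(1),s["time"])
```

```text
617 [ 554.35576038 -293.18651325   64.01847465] 70.22285440909246 ((558.0758666992188, -293.6781921386719), (10.764825820922852, 38.88680648803711), 83.26834106445312)
guard False [ 558.1 -293.9   33.7]
gap 9.266360217037304 [-0.2  0.1  1.4] [ 557.8 -293.7   33. ]
lift 9.542585663305205 [-0.71 -0.46 -4.7 ] [-0.01 -0.01 -0.01] [ 557.5 -293.5  149.4] 17.375
```

```bash
cat >> h.py <<'E'
O=np.array([561.8,108.]);YAW=-.277;JX=np.array([np.cos(YAW),np.sin(YAW)]);JY=np.array([-np.sin(YAW),np.cos(YAW)])
def jw(x,y,z): return [*(O+x*JX+y*JY),z]
def rep(t=""):
    s=read_state();d=s["eef_pos"][:2]-O;f=s["ft_force"];print(t,"jig",round(d@JX,2),round(d@JY,2),round(s["eef_pos"][2],2),"f",round(f[:2]@JX,1),round(f[:2]@JY,1),round(f[2],1),"T",s["torque"].round(2),"gap",round(s["finger_gap"],1),"t",round(s["time"],1))
E
python3 - <<'E'
from h import *
R=down(YAW)
movep(jw(5,-33,150),R)
movel(jw(5,-33,45),max_speed=120);wait(.2);rep("above")
print(movel(jw(5,-33,20),max_speed=10,guard=5));wait(.2);rep("down")
s=read_state();z=s["eef_pos"][2]
print(movel(jw(5,-33,z+.5),max_speed=10));wait(.2);rep("eased")
c=camera("wrist");cv2.imwrite("pics/w3.png",c["image"])
E
```

```text
above jig 5.33 -32.89 45.59 f -1.1 0.6 -3.9 T [-0.04 -0.03  0.03] gap 9.5 t 20.5
True
down jig 5.03 -33.0 27.67 f -0.2 -0.5 8.4 T [0.01 0.21 0.  ] gap 9.3 t 22.3
False
eased jig 4.89 -33.06 28.03 f -0.4 0.4 -3.1 T [-0.03 -0.    0.01] gap 9.7 t 22.8
```

View pics/w3.png

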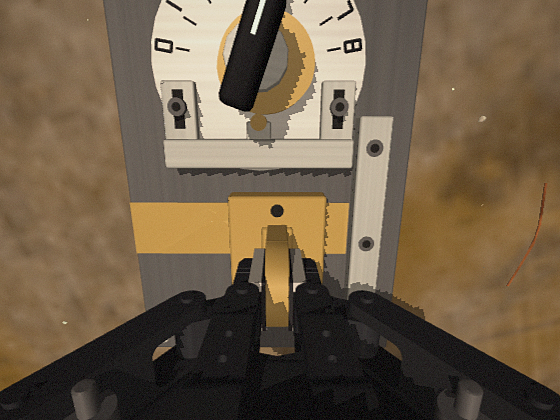

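The view shows the bracket's foot on the strip with its front edge at (231,195)–(326,193), about parallel to the side fence at row 168. The back fence is to the right at x≈360. Next I'll press into the corner with force guards.

Run:
```python
from h import *
def cur():
    s=read_state();d=s["eef_pos"][:2]-O;return d@JX,d@JY,s["eef_pos"][2]
print(movel(jw(30,-33,28.1),max_speed=8,guard=7));rep("x touch");wait(.3);rep("x settled")
x,_,_=cur()
for dy in(.017,-.017,0):
    movel(jw(x,-33,28.1),frame=down(YAW+dy),max_speed=10);wait(.2);rep("yaw %+.3f"%dy)
```

```text
True
x touch jig 19.08 -33.11 27.72 f -2.1 -0.5 5.9 T [0.18 0.2  0.03] gap 9.1 t 24.7
x settled jig 19.07 -33.14 27.71 f -1.4 -0.1 6.0 T [0.11 0.04 0.01] gap 8.9 t 25.0
yaw +0.017 jig 18.78 -33.14 27.9 f -2.4 -0.6 -3.6 T [-0.06  0.63 -0.07] gap 8.9 t 25.4
yaw -0.017 jig 18.97 -32.95 28.03 f -2.2 0.7 -4.0 T [0.22 0.53 0.12] gap 9.6 t 25.9
yaw +0.000 jig 19.25 -32.97 28.18 f -0.4 0.8 -3.1 T [ 0.11  0.13 -0.01] gap 9.1 t 26.3
```

```bash
cat >> h.py <<'E'
def frc():
    f=read_state()["ft_force"];return f[:2]@JX,f[:2]@JY,f[2]
E
python3 - <<'E'
from h import *
x=19.2
while x<25:
    x+=.3;movel(jw(x,-33,28.1),frame=down(YAW),max_speed=5);wait(.1);rep("x=%.1f"%x)
    if frc()[0]<-7: break
y=-33+0
print(movel(jw(x,-22,28.1),max_speed=10,guard=8));rep("y=-22")
open("xy.txt","w").write(repr((x,)))
E
```

```text
x=19.5 jig 19.32 -32.96 28.1 f -3.8 0.0 -1.5 T [ 0.32  0.83 -0.04] gap 9.1 t 26.7
x=19.8 jig 19.39 -32.95 28.04 f -4.6 0.7 -1.3 T [ 0.48  1.17 -0.09] gap 9.5 t 27.0
x=20.1 jig 19.41 -32.99 27.98 f -6.4 0.9 0.1 T [ 0.6   1.48 -0.13] gap 9.1 t 27.4
x=20.4 jig 19.43 -32.98 27.95 f -8.8 0.3 0.8 T [ 0.61  1.83 -0.07] gap 9.7 t 27.7
True
y=-22 jig 19.24 -33.0 27.71 f -1.2 -1.1 6.4 T [-0.02  0.11 -0.16] gap 9.4 t 28.1
```

Run:
```python
from h import *
R=down(YAW-.002)
movel(jw(19.0,-32.5,28.1),frame=R,max_speed=10)
movel(jw(19.0,-24,28.1),max_speed=10);wait(.1);rep("y-24")
y=-24
while y<-14:
    y+=.5;movel(jw(19.0,y,28.1),frame=R,max_speed=8);wait(.08)
    if frc()[1]<-5: break
rep("y=%.1f"%y)
```

```text
y-24 jig 19.02 -24.09 28.1 f 0.7 0.2 -3.5 T [ 0.01 -0.   -0.01] gap 9.6 t 29.5
y=-18.5 jig 19.02 -19.32 28.1 f -1.2 -7.5 0.4 T [-1.31  0.47  0.  ] gap 9.3 t 33.2
```

Run:
```python
from h import *
R=down(YAW-.002);z=28.1
while z>26.5:
    z-=.15;movel(jw(19.0,-19.5,z),frame=R,max_speed=8);wait(.1)
    if frc()[2]>3: break
rep("z=%.2f"%z)
x,y=19.3,-19.3
for k in range(8):
    fx,fy,_=frc()
    if fx>-8: x+=.3
    if fy>-8: y+=.25
    movel(jw(x,y,z),frame=R,max_speed=8);wait(.15);rep("x%.1f y%.2f"%(x,y))
    fx,fy,fz=frc()
    if fx<-8 and fy<-8: break
wait(.5);rep("end")
for n in("wrist","top"):
    c=camera(n);cv2.imwrite(f"pics/f_{n}.png",c["image"]);np.savez(f"f_{n}.npz",**{k:np.array(v) for k,v in c.items()})
w=cv2.resize(cv2.imread("pics/f_wrist.png")[80:320,120:420],None,fx=2.5,fy=2.5,interpolation=cv2.INTER_CUBIC);cv2.imwrite("pics/f1.png",w)
```

```text
z=27.50 jig 19.04 -19.49 27.69 f -1.2 -2.4 6.5 T [-0.32  0.53  0.02] gap 9.2 t 34.6
x19.6 y-19.05 jig 19.07 -19.46 27.71 f -5.4 -4.9 10.9 T [-0.56  1.51 -0.01] gap 9.2 t 35.0
x19.9 y-18.80 jig 19.14 -19.44 27.71 f -7.8 -6.4 13.4 T [-0.68  1.97  0.03] gap 9.2 t 35.4
x20.2 y-18.55 jig 19.14 -19.41 27.71 f -10.6 -8.0 16.1 T [-0.82  2.39  0.07] gap 9.4 t 35.8
end jig 19.19 -19.42 27.73 f -10.8 -7.6 16.6 T [-0.83  2.42  0.05] gap 9.2 t 36.3
```

View pics/f1.png

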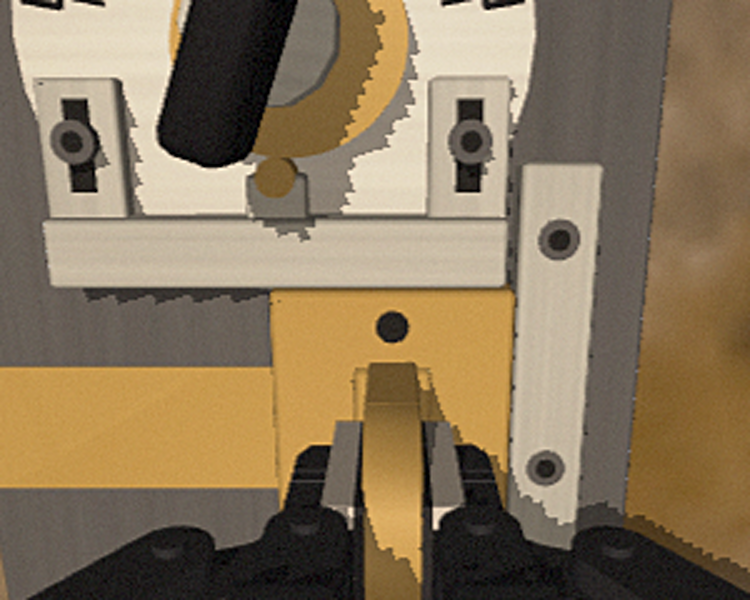

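The crop shows the foot against both fences, with its top edge at row 290 and right edge at column 512. But Fz is 16 N and x is 0.2 mm short of the earlier floating contact, so bed friction may be carrying part of the push. I'll unload z, press sideways, then set it down.

Run:
```python
from h import *
R=down(YAW-.002)
movel(jw(19.2,-19.5,28.1),frame=R,max_speed=8);wait(.1);rep("float")
x,y,z=19.5,-19.2,28.05
for k in range(8):
    fx,fy,fz=frc()
    if fx>-9: x+=.25
    if fy>-9: y+=.25
    if fz>2: z+=.1
    movel(jw(x,y,z),frame=R,max_speed=8);wait(.15);rep("x%.2f y%.2f z%.2f"%(x,y,z))
    fx,fy,fz=frc()
    if fx<-9 and fy<-9: break
for k in range(10):
    if frc()[2]>4: break
    z-=.1;movel(jw(x,y,z),frame=R,max_speed=8);wait(.1);rep("z%.2f"%z)
open("xy.txt","w").write(repr((x,y,z)))
wait(.5);rep("end")
```

```text
float jig 19.17 -19.43 27.95 f -0.6 0.1 -2.5 T [-0.18  0.13  0.01] gap 9.3 t 36.8
x19.75 y-18.95 z28.05 jig 19.36 -19.34 27.85 f -4.3 -3.3 -2.4 T [-0.58  0.98  0.05] gap 9.0 t 37.2
x20.00 y-18.70 z28.05 jig 19.4 -19.37 27.84 f -4.7 -5.6 -0.5 T [-0.75  1.47 -0.03] gap 8.9 t 37.6
x20.25 y-18.45 z28.05 jig 19.41 -19.35 27.84 f -6.2 -6.5 2.5 T [-0.87  1.82 -0.08] gap 9.4 t 38.0
x20.50 y-18.20 z28.15 jig 19.38 -19.34 27.84 f -8.3 -8.6 2.4 T [-0.97  2.07  0.03] gap 9.3 t 38.4
x20.75 y-17.95 z28.25 jig 19.43 -19.33 27.88 f -10.3 -9.0 2.7 T [-1.16  2.41 -0.08] gap 9.5 t 38.8
z28.15 jig 19.42 -19.34 27.85 f -10.1 -9.2 5.8 T [-1.16  2.64  0.01] gap 9.3 t 39.2
end jig 19.41 -19.34 27.86 f -10.2 -8.4 5.6 T [-1.14  2.54  0.04] gap 9.3 t 39.7
```

Run:
```python
from h import *
R=down(YAW-.002);x,y,z=eval(open("xy.txt").read())
def tilt():
    T=R.T@read_state()["tool_rot"];print("tool rotvec deg (tool axes)",np.degrees(cv2.Rodrigues(T)[0].ravel()).round(3))
tilt()
for k in range(6):
    if frc()[2]>11: break
    z-=.12;movel(jw(x,y,z),frame=R,max_speed=8);wait(.15);rep("z%.2f"%z)
wait(1);rep("end");tilt()
c=camera("wrist");P=cloud(c)
L=np.stack([(P[...,:2]-O)@JX,(P[...,:2]-O)@JY,P[...,2]],-1)
m=(L[...,0]>-3)&(L[...,0]<42)&(L[...,1]>-30)&(L[...,1]<11)&(abs(L[...,2]-21)<5);q=L[m]
A=np.c_[q[:,:2],np.ones(len(q))];print("foot plane slope deg",np.degrees(np.linalg.lstsq(A,q[:,2],rcond=None)[0][:2]).round(2),len(q))
m=(L[...,0]>-70)&(L[...,0]<-10)&(L[...,1]>-35)&(L[...,1]<12)&(abs(L[...,2]-10)<5);q=L[m]
A=np.c_[q[:,:2],np.ones(len(q))];print("bed plane slope deg",np.degrees(np.linalg.lstsq(A,q[:,2],rcond=None)[0][:2]).round(2),len(q))
m=(abs(L[...,0]+3)<35)&(abs(L[...,1]-63)<32)&(L[...,2]>48)&(L[...,2]<60);print("knob",cv2.minAreaRect(L[m][:,:2].astype(np.float32)))
im=cv2.resize(c["image"][140:320,150:400],None,fx=3,fy=3,interpolation=cv2.INTER_CUBIC);cv2.imwrite("pics/f2.png",im)
```

```text
tool rotvec deg (tool axes) [-0.148 -0.16   0.023]
z28.03 jig 19.45 -19.3 27.88 f -10.5 -9.9 8.4 T [-1.2   2.77  0.03] gap 9.1 t 40.1
z27.91 jig 19.42 -19.33 27.83 f -11.8 -9.8 9.6 T [-1.22  2.95  0.03] gap 8.9 t 40.5
z27.79 jig 19.44 -19.35 27.82 f -12.3 -10.1 13.9 T [-1.24  3.07  0.05] gap 9.2 t 40.9
end jig 19.42 -19.35 27.82 f -12.0 -11.0 13.9 T [-1.24  3.13 -0.02] gap 9.2 t 41.9
tool rotvec deg (tool axes) [-0.152 -0.154  0.024]
foot plane slope deg [-0.13 -0.3 ] 3823
bed plane slope deg [-0.01 -0.51] 8295
knob ((-2.836153984069824, 64.1662826538086), (45.936485290527344, 12.46608829498291), 69.500732421875)
```

View pics/f2.png

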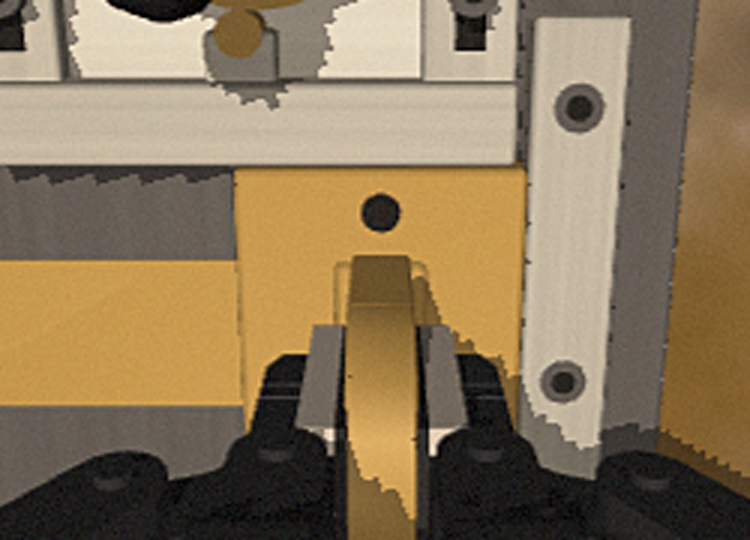

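The foot sits flush on both fences (top edge at row 168, right edge at column 523) with no visible gap. The knob reads 69.5°, which is number 5. The forces are steady, so I'm handing in.

```bash
python3 -c "
from h import *
rep('pre');finish_job()"
```

```text
pre jig 19.43 -19.32 27.83 f -12.8 -10.3 13.4 T [-1.23  3.1   0.03] gap 9.6 t 41.9
the job is handed in; nothing more can be done
```

I turned the dial from 2 to 5, then took the brass bracket by its lug and set it on the bed. I pressed it into the corner and handed the job in at 41.9 s, still gripping and pushing.

**Last checks:**
- **Dial:** the bar measured 69.5°, against 70° expected for 5.
- **Push:** about 13 N on the back fence side, 10 N on the side fence side and 13 N down. These were steady for over a second.
- **Fit:** no gap was visible at either fence, and the foot was within about 0.2° of the bed plane.

**What disagreed:**
- **First press:** it stopped about 0.2 mm short in x, probably held by friction on the bed. I lifted the load off, pressed sideways until both fences pushed back, then set it down again.
- **Tilt:** the tool was bent about 0.15° under load, and I did not correct it.
- **Bystanders:** I did not take a final picture to check the tin, bottle, tweezers and coil. The arm's planned moves stayed clear of them, and I saw no unexpected contact force.

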